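Wedge the short foot of a rocking butcher's block

TASK

The butcher's block rocks because one of its two front feet does not reach the worktop. Feel with the thin end of the wooden wedge which front foot has the gap (it jams at once against a foot that stands firm), then slide the wedge, thin end first and flat on the worktop, under the middle of that foot until it is held snug. Do not force it; let go and leave everything else where it is.

Things in the scene. Friction and masses are not known exactly. Their poses are not given: they have to be found in the camera images.
- block: wooden butcher's block, 270 x 360 x 65 mm, standing 15 mm clear of the worktop on four levelling feet, so its top is 80 mm up; too heavy to shift. Origin: at worktop height under its middle. Its x axis points away from the robot, square to the front face, which lies at x = -0.135 in the block's frame; y to the left along the front.
- foot_left (a point): centre of the left front foot (at the block's +y), at worktop height; axes as the block's. An upright rubber pad of 30 mm diameter, its foremost point 13 mm behind the block's front face. One front foot, left or right (not known beforehand), is screwed in too far and hangs some 5 to 9 mm above the worktop; the other stands on the worktop and nothing goes under it.
- foot_right (a point): centre of the right front foot (at the block's -y), at worktop height; the same kind of foot.
- wedge_center (a point): middle of the loose plain wooden wedge (40 to 70 g), half-way up there (5 mm above its flat underside). 160 mm long, 32 mm wide with upright parallel sides, tapering evenly from 2.5 mm at the thin end to 18.5 mm at the thick end (1 in 10). Its x axis points to the thin end (ends at +80 and -80 mm), y across, z up. It starts lying flat, thin end roughly away from the robot.
- wedge_tip (a point): middle of the wedge's thin edge, on its underside; axes as the wedge's. Pushed under the hanging foot the wedge slides freely until its slope meets the pad's front edge, then tightens gradually over a few mm; a push of about 10 N sets it snug, over 15 N is forcing it; by friction it stays where it is pushed.
- mug: spotted white mug, 82 x 114 x 91 mm, standing to the left of the block; bystander. Origin: underside.
- espresso_cup: small patterned cup, 60 x 83 x 52 mm, standing to the right; bystander. Origin: underside.
- tea_box: cardboard box of tea bags, 63 x 132 x 77 mm, to the right of the block; bystander. Origin: underside.
- glass: drinking glass, 81 mm across, 93 mm high, standing on the back of the block; bystander. Origin: underside.
There are look-alikes about, which are no part of the job. Of the things that look like the part that bears wedge_center, the smaller one is meant.

How it is judged (in metres and radians):
At the end, for the whole second after the job is handed in: The wedge lies flat and still, thin end first under the hanging front foot, past the foot's centre and with the foot's centre over it (within 15 mm of the wedge's middle line), and is held snug: it presses on the foot with more than 1 N (((x of foot_left in the frame of wedge_center between 0 and 0.08 m and y of foot_left in the frame of wedge_center between -0.015 and 0.015 m) or (x of foot_right in the frame of wedge_center between 0 and 0.08 m and y of foot_right in the frame of wedge_center between -0.015 and 0.015 m)) and contact force between wedge and block above 1 N and angle between wedge_center's own z axis and vertical below 0.06 rad and linear speed of wedge below 0.01 m/s); the robot touches nothing.
It fails at once if the wedge is forced: pressed on the block or its feet with more than 20 N (contact force between wedge and block above 20 N).
It fails at once if the robot itself pushes on the block with more than 10 N (contact force between the arm and block above 10 N).
It fails at once if a bystander is moved more than 20 mm (distance of any of mug, espresso_cup, tea_box, glass from where it was at the start of the episode above 0.02 m).
It also fails if it takes over 59 s, if anything falls off the work surface, if the arm or the gripper's body presses on something with over 40 N, if the wrist force passes 120 N, or if a joint passes its speed limit or range.

ROBOT

A 6-joint arm with a two-finger parallel gripper is mounted at the origin on a cart in front of the work surface, level with it; the furniture and walls round the work are solid. World frame = base frame: x ahead of the robot, y to its left, z up, the work surface at z = 0. Lengths are in m, angles in degrees, forces in N, time in s.
With the tool pointing down it reaches from about 0.4 to 0.825 m from the base axis. Payload 7 kg.
Tool frame: the origin (TCP) lies at the very end of the fingers, on their centre line; the grasp point (between the pads) lies tcp_to_grasp behind it (tcp_to_grasp is the distance from the TCP to the grasp point, in m); x points along the fingers, y is the direction in which the jaws open and shut, and the axes are right-handed (so a half turn about x gives the same grasp; the last joint's range is limited). The gripper opens to 88 mm and grips with 3 to 60 N. Pads are 19 mm wide; open, the fingers measure 130 mm over their backs; the gripper's body (78 mm by 193 mm) begins 47 mm behind the grasp point.
Start: joints at [83.314, 20.546, 0.682, 0, -70.136, -16.507], TCP at [0.266, 0.62, 0.227] pointing down, gripper open.
Joint ranges: [-176.03, 176.03], [-82.01, 121.73], [-58.28, 71.71], [-173.87, 95.51], [-174.79, -0.11], [-173.66, 173.66]. Speed limits (degrees/s): [136.94, 136.94, 172.46, 180, 180, 180].

INTERFACE

Orientations are given as [roll, pitch, yaw] about the fixed x, y, z axes, in that order (R = Rz(yaw) Ry(pitch) Rx(roll)).
In Python, from plant import * gives the robot as it stands. The module is installed in compiled form; this text tells all that it offers.
- The arm moves only by the shell command python3 -m pendant 'ROWS'. ROWS is JSON, a list of rows, each an object with "claw": the finger opening in mm, from 0 to 87.6; "linear": the shift along the tool's x, y, z in mm, a list of three; "twist": the turn about the tool's x in rad. In form: [{"claw": claw, "linear": [tx, ty, tz], "twist": twist}, ...]. A call has exactly 10 rows; each row shifts and turns the commanded pose from where the row before left it, along the tool's axes as they then stand; what a row does not reach is not made up. A row lasts 1/12 s, in which the tool goes at most 41.7 mm and 7.16 degrees, less where a joint would pass 70% of its speed; a pose out of reach is approached as far as the arm can. A call with a gripper value outside its range is refused whole. The fingers move at their own pace and stop on an object; the grip force is fixed at half the most. Time passes only in rows, so rows that do not move let the fingers close, or fill a call up. It gives the time, the measured TCP pose, the force and the opening at its end, in the units of the state.
- get_obs(): the state, without advancing time (a new reading comes with each control period).
- snapshot(name): name is "scene" or "side" or "wrist"; returns (picture, depth): 420x560x3 uint8, red, green, blue; 420x560 float32, m along the optical axis (not along the pixel's ray), 0 where there is no reading.
- camera_params(name): a dict with "fx", "fy", "cx", "cy" (pixels), "rvec" (rotation vector, rad) and "tvec" (3), from world to camera coordinates, as OpenCV has them. Camera axes: x right, y down, z forward; pixel columns grow to the right and rows downward; lengths in m; the calibration is good to about 2 mm. A picture is of the moment at which its call begins: read the wrist's pose just before it. camera_params takes no time and is no camera call; for the wrist camera it gives the pose at the moment of the call.
- close_job(): hands the job in, once; it reports no verdict.
Trained networks look in the newest picture that a camera, given by its name, has taken for a name from the list of things; names that differ only in an ending like _2 or _b are one class to them, and where a whole thing is asked for, a point or a joint stands for the part that bears it (a point fixed in the world has none). Each returns a list of dicts, best first, with "confidence" (0 to 1); they miss things now and then, are a little off and sometimes report something else, mostly with a low value. They report only what shows in the picture. A call takes as long as a camera call. They do not tell look-alikes from the thing itself.
- boxes_of(camera, target): "xy" ([column, row] in pixels, amid what is visible of it).
The state is a dict: "clock": time; "joint_pos": joint angles; "qvel": joint speeds; "tau": joint torques, N m; "tool_pos": TCP position; "orientation": TCP orientation; "force": force on the tool from outside, world axes, zero at the start; "moment": the same for the moment, N m; "opening": finger opening in m.
Only numpy, scipy, OpenCV 4.12 (cv2) and the standard library are available. Lean on these libraries where they do the work, as an engineer would, in place of code of your own. Each camera call takes 0.05 s, during which the arm holds its last target. There are 200 camera calls.

## Working session

There is one attempt and no reset: what is moved stays moved. The work goes in short steps, Python scripts to look and compute and a shell command to move; the robot and the scene stay as the last step left them, time stands still between calls to the robot, and variables do not carry over. Pictures are saved under pics/ and viewed, about 8 in all and at most 12, crops included, and the job is handed in when it is done.

```bash
mkdir -p pics; ls; cat > h.py <<'E'
from plant import *
import numpy as np, cv2
def P(name):
    c=camera_params(name); R=cv2.Rodrigues(np.array(c["rvec"],float))[0]; return c,R,np.array(c["tvec"],float).ravel()
def world(name,d,uv,cp=None):
    c,R,t=cp or P(name); u,v=int(round(uv[0])),int(round(uv[1])); w=d[max(0,v-1):v+2,max(0,u-1):u+2]; z=np.median(w[w>0]) if (w>0).any() else np.nan
    return R.T@(np.array([(uv[0]-c["cx"])/c["fx"]*z,(uv[1]-c["cy"])/c["fy"]*z,z])-t)
def cloud(name,d,cp=None):
    c,R,t=cp or P(name); v,u=np.mgrid[:420,:560]; p=np.stack([(u-c["cx"])/c["fx"]*d,(v-c["cy"])/c["fy"]*d,d],-1)
    W=(p-t)@R; W[d<=0]=np.nan; return W
def save(n,im): cv2.imwrite("pics/"+n,cv2.cvtColor(im,cv2.COLOR_RGB2BGR))
def proj(name,p):
    c,R,t=P(name); q=R@np.array(p,float)+t; return q[0]/q[2]*c["fx"]+c["cx"],q[1]/q[2]*c["fy"]+c["cy"]
E
python3 - <<'E'
from h import *
o=get_obs(); print(o)
for n in("scene","side"):
    im,d=snapshot(n); save(n+"0.png",im); np.savez("/tmp/"+n,im=im,d=d)
    for t in("block","wedge_center","mug","espresso_cup","tea_box","glass"):
        for b in boxes_of(n,t)[:4]: print(n,t,np.round(b["xy"]),round(b["confidence"],2),np.round(world(n,d,b["xy"]),3))
import plant; print([x for x in dir(plant) if not x.startswith('_')])
E
```

```text
pics
{'clock': 0.0, 'joint_pos': array([ 8.33174788e+01,  2.05917587e+01,  6.33424290e-01, -2.08642117e-02,
       -7.01366860e+01, -1.65093051e+01]), 'qvel': array([-0.05451476, -0.05627345,  0.01373152,  0.0878949 , -0.03246119,
        0.108364  ]), 'tau': array([ 2.06682082e-03, -5.82715774e+01,  2.93042654e+01,  6.99708447e+00,
        6.80234531e-03, -1.40121192e-04]), 'tool_pos': array([0.26562253, 0.61999507, 0.22561405]), 'orientation': array([  94.84797962,   89.90297581, -108.3509521 ]), 'force': array([0.0800188 , 0.04110711, 0.73634626]), 'moment': array([-0.01813637, -0.06067538, -0.0284291 ]), 'opening': 0.08763555165266995}
scene block [337. 192.] 0.84 [ 0.692 -0.111  0.083]
scene wedge_center [134. 203.] 0.71 [0.231 0.385 0.015]
scene wedge_center [206. 184.] 0.6 [0.456 0.276 0.012]
scene mug [220. 141.] 0.72 [0.587 0.339 0.087]
scene mug [206. 183.] 0.3 [0.46  0.28  0.011]
scene espresso_cup [378. 286.] 0.78 [ 0.541 -0.409  0.016]
scene espresso_cup [408. 245.] 0.6 [ 0.682 -0.401  0.077]
scene tea_box [407. 247.] 0.62 [ 0.674 -0.405  0.078]
scene tea_box [332. 148.] 0.31 [0.812 0.016 0.111]
scene glass [331. 146.] 0.57 [0.816 0.021 0.115]
side block [329. 225.] 0.72 [ 0.657 -0.145  0.079]
side wedge_center [264. 169.] 0.79 [0.437 0.265 0.009]
side wedge_center [217. 152.] 0.61 [0.234 0.392 0.011]
side mug [299. 145.] 0.61 [0.586 0.335 0.081]
side espresso_cup [297. 300.] 0.59 [ 0.535 -0.435  0.047]
side espresso_cup [303. 145.] 0.41 [0.6   0.329 0.083]
side tea_box [349. 287.] 0.84 [ 0.69  -0.41   0.073]
side tea_box [328. 227.] 0.58 [ 0.654 -0.155  0.08 ]
['PlanningError', 'boxes_of', 'camera_params', 'close_job', 'get_obs', 'snapshot', 'tcp_to_grasp']
```

View pics/scene0.png

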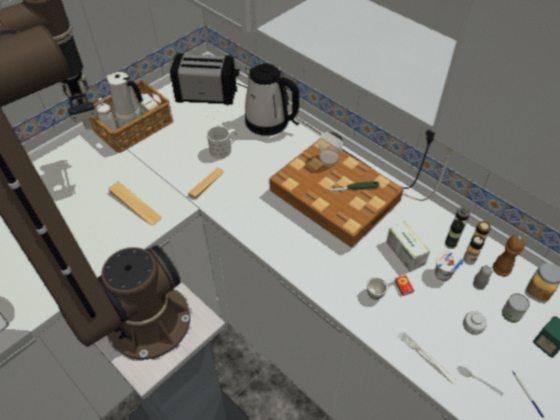

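View pics/side0.png

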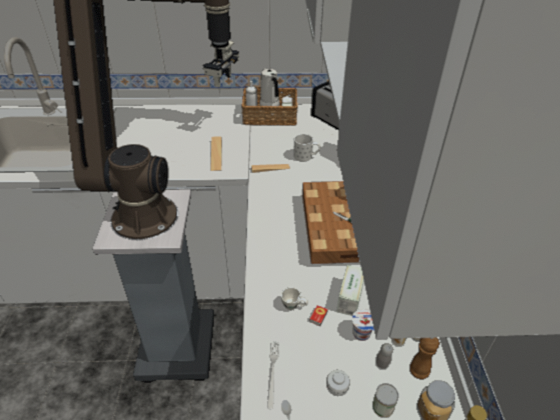

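```bash
python3 - <<'E'
from h import *
import plant; print(plant.tcp_to_grasp)
def rect(pts): 
    r=cv2.minAreaRect((pts*1000).astype(np.float32)); return np.round(r[0],1),np.round(r[1],1),round(r[2],1),cv2.boxPoints(r).round(0).tolist()
for n in("scene","side"):
    z=np.load(f"/tmp/{n}.npz"); W=cloud(n,z["d"])
    m=(abs(W[...,2]-.08)<.006)&(W[...,0]>.4)&(abs(W[...,0]-.7)<.3)&(W[...,1]<.2)&(W[...,1]>-.34)
    m=m.astype(np.uint8); m=cv2.morphologyEx(m,cv2.MORPH_OPEN,np.ones((3,3)))
    print(n,"block",m.sum(),rect(W[m>0][:,:2]), W[m>0][:,2].mean())
    # wedges
    for c in((.445,.27),(.232,.388)):
        m=(np.hypot(W[...,0]-c[0],W[...,1]-c[1])<.15)&(W[...,2]>.004)&(W[...,2]<.035)
        m=cv2.morphologyEx(m.astype(np.uint8),cv2.MORPH_OPEN,np.ones((2,2)))
        k,l,s,_=cv2.connectedComponentsWithStats(m); 
        if k<2: continue
        i=1+np.argmax(s[1:,4]); q=W[l==i]; print(n,c,len(q),rect(q[:,:2]),np.round(np.percentile(q[:,2],[2,50,98]),4))
        A=np.c_[q[:,:2],np.ones(len(q))]; print("  slope",np.linalg.lstsq(A,q[:,2],rcond=None)[0].round(3))
E
```

```text
0.0188
scene block 4543 (array([ 722.9, -120.4]), array([274.4, 437.3]), 1.4, [[580.0, 95.0], [591.0, -342.0], [866.0, -336.0], [855.0, 102.0]]) 0.0809523355095078
scene (0.445, 0.27) 300 (array([454.6, 278.6]), array([138.3,  36.2]), 9.0, [[384.0, 286.0], [389.0, 250.0], [526.0, 272.0], [520.0, 307.0]]) [-0.0024  0.0107  0.0223]
  slope [-0.076  0.103  0.017]
scene (0.232, 0.388) 704 (array([236.7, 387.4]), array([ 57.2, 222.9]), 1.7, [[205.0, 498.0], [211.0, 275.0], [269.0, 277.0], [262.0, 500.0]]) [nan nan nan]
 ** On entry to DLASCL parameter number  4 had an illegal value
 ** On entry to DLASCL parameter number  4 had an illegal valueTraceback (most recent call last):
  File "<stdin>", line 17, in <module>
    x, resids, rank, s = _umath_linalg.lstsq(a, b, rcond,
                         ~~~~~~~~~~~~~~~~~~~^^^^^^^^^^^^^
                                             signature=signature)
                                             ^^^^^^^^^^^^^^^^^^^^
    raise LinAlgError("SVD did not converge in Linear Least Squares")
numpy.linalg.LinAlgError: SVD did not converge in Linear Least Squares
```

The two wedge-like things are the small one at scene (206,183), about 150 mm long, and the larger one at (134,203), about 220 mm long. The smaller one fits the description. The mug is at (220,141), the block at (337,190), the tea box at (407,245) and the cup at (377,288).

```bash
cat >> h.py <<'E'
from scipy.spatial.transform import Rotation as Ro
def tool():
    o=get_obs(); return np.array(o["tool_pos"]),Ro.from_euler("xyz",o["orientation"],degrees=True).as_matrix(),o
def plan(goal,yaw=None):
    "yaw: wanted heading (deg) of the tool y axis, mod 180; linear in present tool axes (before twist)"
    p,R,o=tool(); print("lin mm",(R.T@(np.array(goal)-p)*1000).round(1),"yaw of y",np.degrees(np.arctan2(R[1,1],R[0,1])).round(2),"z axis",R[:,2].round(3),"tcp",p.round(4))
    if yaw is not None:
        a=np.degrees(np.arctan2(R[1,1],R[0,1])); d=-(yaw-a); d=(d+90)%180-90; print("twist rad",np.radians(d).round(3),"j6",o["joint_pos"][5])
E
python3 - <<'E'
from h import *
plan((.40,.25,.25),100)
z=np.load("/tmp/scene.npz"); W=cloud("scene",z["d"])
m=((abs(W[...,2]-.08)<.006)&(abs(W[...,0]-.7)<.25)&(W[...,1]<.2)&(W[...,1]>-.345)).astype(np.uint8)
m=cv2.morphologyEx(m,cv2.MORPH_OPEN,np.ones((7,7)))
k,l,s,_=cv2.connectedComponentsWithStats(m); i=1+np.argmax(s[1:,4]); q=W[l==i][:,:2]*1000
r=cv2.minAreaRect(q.astype(np.float32)); print(r,cv2.boxPoints(r).round(0).tolist())
for n in("scene","side","wrist"): print(n,P(n)[1].round(2).tolist(),(-P(n)[1].T@P(n)[2]).round(3))
im=cv2.resize(z["im"][150:260,130:420],None,fx=2.7,fy=2.7,interpolation=cv2.INTER_CUBIC); save("crop1.png",im)
E
```

```text
lin mm [ -23.4  287.7 -269.2] yaw of y -113.19 z axis [-0.919  0.394  0.   ] tcp [0.2659 0.6204 0.2266]
twist rad -0.579 j6 -16.50525788219923
((717.7715454101562, -240.89735412597656), (27.613405227661133, 19.944602966308594), 37.248260498046875) [[701.0, -241.0], [713.0, -257.0], [735.0, -240.0], [723.0, -225.0]]
scene [[0.69, -0.72, -0.0], [-0.56, -0.53, -0.64], [0.46, 0.44, -0.77]] [-0.273 -0.803  1.421]
side [[1.0, -0.04, 0.01], [-0.01, -0.66, -0.75], [0.04, 0.75, -0.66]] [ 0.454 -1.295  1.175]
wrist [[-0.39, -0.92, -0.0], [-0.88, 0.38, 0.29], [-0.27, 0.12, -0.96]] [0.339 0.589 0.385]
```

View pics/crop1.png

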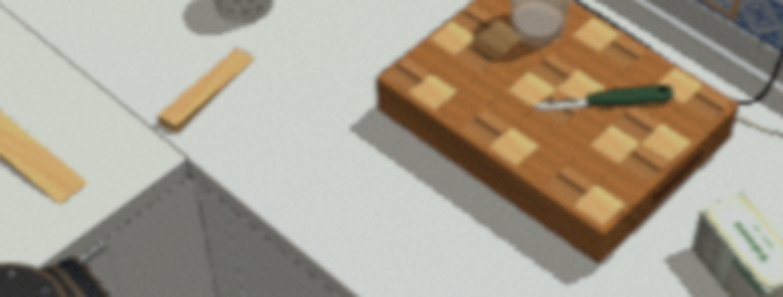

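The crop confirms the small wedge: its thick end faces the robot and its thin end points toward the back. Next I move over it and turn the camera to the robot's side.

```bash
python3 -m pendant '[{"claw":87,"linear":[-2,24,-22],"twist":0},{"claw":87,"linear":[-2,24,-22],"twist":0},{"claw":87,"linear":[-2,24,-22],"twist":0},{"claw":87,"linear":[-2,24,-22],"twist":0},{"claw":87,"linear":[-2,24,-22],"twist":0},{"claw":87,"linear":[-2,24,-22],"twist":0},{"claw":87,"linear":[-2,24,-22],"twist":0},{"claw":87,"linear":[-2,24,-22],"twist":0},{"claw":87,"linear":[-2,24,-22],"twist":0},{"claw":87,"linear":[-2,24,-22],"twist":0}]'
python3 -m pendant '[{"claw":87,"linear":[0,24,-24],"twist":0},{"claw":87,"linear":[0,24,-24],"twist":0},{"claw":87,"linear":[0,0,0],"twist":0.12},{"claw":87,"linear":[0,0,0],"twist":0.12},{"claw":87,"linear":[0,0,0],"twist":0.12},{"claw":87,"linear":[0,0,0],"twist":0.12},{"claw":87,"linear":[0,0,0],"twist":0.12},{"claw":87,"linear":[0,0,0],"twist":0.12},{"claw":87,"linear":[0,0,0],"twist":0.12},{"claw":87,"linear":[0,0,0],"twist":0.12}]'
python3 -m pendant '[{"claw":87,"linear":[0,0,0],"twist":0.12},{"claw":87,"linear":[0,0,0],"twist":0.12},{"claw":87,"linear":[0,0,0],"twist":0.12},{"claw":87,"linear":[0,0,0],"twist":0.12},{"claw":87,"linear":[0,0,0],"twist":0.12},{"claw":87,"linear":[0,0,0],"twist":0.12},{"claw":87,"linear":[0,0,0],"twist":0.12},{"claw":87,"linear":[0,0,0],"twist":0.12},{"claw":87,"linear":[0,0,0],"twist":0.12},{"claw":87,"linear":[0,0,0],"twist":0.12}]'
python3 -c "
from h import *
plan((.4,.25,.25),99)"
```

```text
clock: 1.53
tool_pos: [0.3738, 0.3117, 0.247]
orientation: [-98.0, 90.0, 58.8]
force: [1.3, 0.6, 0.3]
opening: 0.0871
clock: 2.37
tool_pos: [0.3988, 0.2501, 0.2467]
orientation: [-45.9, 90.0, 55.5]
force: [0.1, -0.7, -0.5]
opening: 0.0867
clock: 3.2
tool_pos: [0.3987, 0.2501, 0.2467]
orientation: [24.5, 90.0, 57.2]
force: [0.2, 0.3, 0.3]
opening: 0.0868
lin mm [-3.3 -0.8  1. ] yaw of y 122.71 z axis [0.841 0.54  0.   ] tcp [0.3987 0.2501 0.2467]
twist rad 0.414 j6 -113.43721767198295
```

```bash
python3 -m pendant '[{"claw":87,"linear":[0,0,0],"twist":0.104},{"claw":87,"linear":[0,0,0],"twist":0.104},{"claw":87,"linear":[0,0,0],"twist":0.104},{"claw":87,"linear":[0,0,0],"twist":0.104},{"claw":87,"linear":[0,0,0],"twist":0},{"claw":87,"linear":[0,0,0],"twist":0},{"claw":87,"linear":[0,0,0],"twist":0},{"claw":87,"linear":[0,0,0],"twist":0},{"claw":87,"linear":[0,0,0],"twist":0},{"claw":87,"linear":[0,0,0],"twist":0}]'
python3 - <<'E'
from h import *
cp=P("wrist"); im,d=snapshot("wrist"); save("w1.png",im); W=cloud("wrist",d,cp)
for b in boxes_of("wrist","wedge_center"): print(b["xy"],b["confidence"])
np.savez("/tmp/w1",im=im,d=d,W=W)
pz=W[(abs(W[...,2])<.004)][:,2]; print("table z",np.median(pz))
hsv=cv2.cvtColor(im,cv2.COLOR_RGB2HSV)
m=((hsv[...,1]>70)&(W[...,2]<.03)&(W[...,2]>-.01)&(np.hypot(W[...,0]-.455,W[...,1]-.278)<.15)).astype(np.uint8)
m=cv2.morphologyEx(m,cv2.MORPH_OPEN,np.ones((3,3)))
k,l,s,_=cv2.connectedComponentsWithStats(m); i=1+np.argmax(s[1:,4]); q=W[l==i]
r=cv2.minAreaRect((q[:,:2]*1000).astype(np.float32)); print(r,cv2.boxPoints(r).round(0).tolist())
A=np.c_[q[:,:2],np.ones(len(q))]; print("slope",np.linalg.lstsq(A,q[:,2],rcond=None)[0].round(3))
plan((.4,.25,.25),99)
E
```

```text
clock: 4.03
tool_pos: [0.3988, 0.2501, 0.2466]
orientation: [47.0, 90.0, 56.2]
force: [0.7, 0.0, 0.1]
opening: 0.0867
[295.8, 224.6] 0.94
[418.9, 62.1] 0.87
table z -0.00013525175395566697
((466.249267578125, 286.51904296875), (157.985595703125, 30.838441848754883), 9.834156036376953) [[386.0, 288.0], [391.0, 258.0], [547.0, 285.0], [541.0, 315.0]]
slope [-0.094 -0.015  0.058]
lin mm [-3.4 -0.4  1.2] yaw of y 99.24 z axis [0.987 0.161 0.   ] tcp [0.3988 0.2502 0.2466]
twist rad 0.004 j6 -136.90025316371498
```

View pics/w1.png

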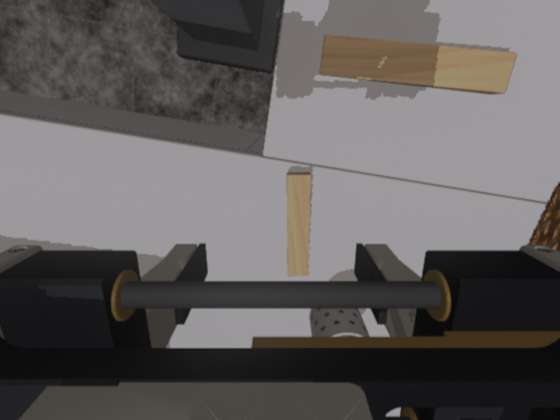

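The wrist view is upside down: image down is +x. The wedge is at (298,224), with its thick end at the top (row 172) and its thin end at row 275. The larger look-alike is at (418,62). The foot's y is not given, so I check whether the wrist camera can see under the block.

```bash
python3 - <<'E'
from h import *
c,R,t=P("wrist"); print(c["fx"],c["fy"],c["cx"],c["cy"],P("side")[0]["fx"],P("scene")[0]["fx"])
p,Rt,_=tool(); print("cam in tool mm",(Rt.T@(-R.T@t-p)*1000).round(1), "cam axes in tool",(Rt.T@R.T).round(2).tolist())
for v in(210,240,290,340,419):
  for u in (0,30,100,559):
    d=R.T@np.array([(u-c["cx"])/c["fx"],(v-c["cy"])/c["fy"],1]); print(v,u,(np.hypot(*d[:2])/-d[2]).round(2),end=" | ")
# block top from scene by hue/height
z=np.load("/tmp/scene.npz"); W=cloud("scene",z["d"])
m=((abs(W[...,2]-.08)<.012)&(W[...,0]>.5)&(W[...,0]<.9)&(W[...,1]<.2)&(W[...,1]>-.335)).astype(np.uint8)
m=cv2.morphologyEx(cv2.morphologyEx(m,cv2.MORPH_CLOSE,np.ones((5,5))),cv2.MORPH_OPEN,np.ones((9,9)))
k,l,s,_=cv2.connectedComponentsWithStats(m); i=1+np.argmax(s[1:,4]); q=W[l==i]; q=q[~np.isnan(q[:,0])][:,:2]*1000
r=cv2.minAreaRect(q.astype(np.float32)); print(); print(s[1:,4],r,cv2.boxPoints(r).round(0).tolist())
E
```

```text
296.4710428642874 296.4710428642874 280.5006103868692 207.31513726683184 470.1636398985678 547.0683687389514
cam in tool mm [-157.9   -0.2  -79.9] cam axes in tool [[-0.0, -0.29, 0.96], [1.0, 0.0, 0.0], [-0.0, 0.96, 0.29]]
210 0 1.04 | 210 30 0.94 | 210 100 0.71 | 210 559 1.04 | 240 0 1.11 | 240 30 1.01 | 240 100 0.79 | 240 559 1.11 | 290 0 1.26 | 290 30 1.16 | 290 100 0.95 | 290 559 1.26 | 340 0 1.44 | 340 30 1.35 | 340 100 1.15 | 340 559 1.44 | 419 0 1.82 | 419 30 1.73 | 419 100 1.54 | 419 559 1.82 | 
[6232] ((722.62548828125, -82.13993835449219), (279.6988220214844, 364.432373046875), 0.47333797812461853) [[581.0, 99.0], [584.0, -266.0], [864.0, -263.0], [861.0, 101.0]]
```

```bash
python3 -m pendant '[{"claw":0,"linear":[21,-11,-2],"twist":0},{"claw":0,"linear":[21,-11,-2],"twist":0},{"claw":0,"linear":[21,-11,-2],"twist":0},{"claw":0,"linear":[21,-11,-2],"twist":0},{"claw":0,"linear":[21,-11,-2],"twist":0},{"claw":0,"linear":[21,-11,-2],"twist":0},{"claw":0,"linear":[21,-11,-2],"twist":0},{"claw":0,"linear":[21,-11,-2],"twist":0},{"claw":0,"linear":[21,-11,-2],"twist":0},{"claw":0,"linear":[18,-10,-2],"twist":0}]'
python3 -m pendant '[{"claw":0,"linear":[0,0,0],"twist":-0.109},{"claw":0,"linear":[0,0,0],"twist":-0.109},{"claw":0,"linear":[0,0,0],"twist":-0.109},{"claw":0,"linear":[0,0,0],"twist":-0.109},{"claw":0,"linear":[0,0,0],"twist":-0.109},{"claw":0,"linear":[0,0,0],"twist":-0.109},{"claw":0,"linear":[0,0,0],"twist":-0.109},{"claw":0,"linear":[0,0,0],"twist":-0.109},{"claw":0,"linear":[0,0,0],"twist":0},{"claw":0,"linear":[0,0,0],"twist":0}]'
python3 - <<'E'
from h import *
plan((.396,.14,.04),149); cp=P("wrist"); print((-cp[1].T@cp[2]).round(3)); im,d=snapshot("wrist"); W=cloud("wrist",d,cp); np.savez("/tmp/w2",im=im,d=d,W=W); save("w2.png",cv2.resize(im[:,:240],None,fx=1.42,fy=1.42,interpolation=cv2.INTER_CUBIC))
for p in((.582,.095,0.08),(.582,.07,.015),(.595,.07,0),(.582,-.1,.015),(.582,0,.015)): print(p,np.round(proj("wrist",p)))
E
```

```text
clock: 4.97
tool_pos: [0.3963, 0.1386, 0.0385]
orientation: [-146.5, 90.0, -137.2]
force: [0.6, 0.1, -0.2]
opening: 0.0257
clock: 5.8
tool_pos: [0.3966, 0.1395, 0.0396]
orientation: [-28.6, 90.0, 30.4]
force: [0.5, 0.3, -0.7]
opening: 0.0007
lin mm [-0.4  0.8  0.2] yaw of y 149.0 z axis [0.515 0.857 0.   ] tcp [0.3966 0.1395 0.0396]
twist rad -0.0 j6 -77.52677553759536
[0.355 0.071 0.198]
(0.582, 0.095, 0.08) [-72. 395.]
(0.582, 0.07, 0.015) [  4. 288.]
(0.595, 0.07, 0) [  9. 285.]
(0.582, -0.1, 0.015) [-225.   60.]
(0.582, 0, 0.015) [-78. 207.]
```

View pics/w2.png

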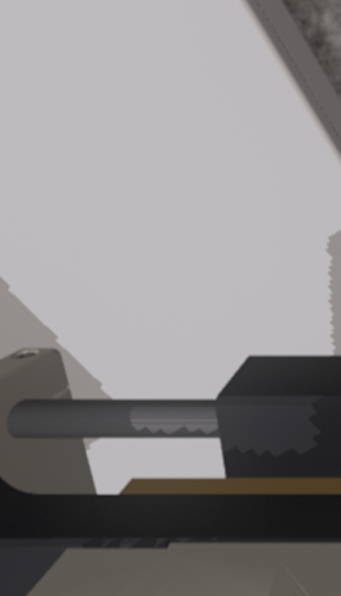

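```bash
python3 -m pendant '[{"claw":0,"linear":[0,-6,7],"twist":0},{"claw":0,"linear":[0,-6,7],"twist":0},{"claw":0,"linear":[0,0,0],"twist":-0.095},{"claw":0,"linear":[0,0,0],"twist":-0.095},{"claw":0,"linear":[0,0,0],"twist":0},{"claw":0,"linear":[0,0,0],"twist":0},{"claw":0,"linear":[0,0,0],"twist":0},{"claw":0,"linear":[0,0,0],"twist":0},{"claw":0,"linear":[0,0,0],"twist":0},{"claw":0,"linear":[0,0,0],"twist":0}]'
cat > look.py <<'E'
import sys; from h import *
n=sys.argv[1]; cp=P("wrist"); print((-cp[1].T@cp[2]).round(3)); im,d=snapshot("wrist"); W=cloud("wrist",d,cp); np.savez("/tmp/"+n,im=im,d=d,W=W); save(n+".png",cv2.resize(im[100:250,:100],None,fx=4,fy=4,interpolation=cv2.INTER_CUBIC))
for v in range(110,250,10): print(v,[tuple((W[v,u]*1000).round(0)) if d[v,u]>0 else 0 for u in (0,2,4,6,8,10,14,20)])
E
python3 look.py w3
```

```text
clock: 6.68
tool_pos: [0.414, 0.1453, 0.0396]
orientation: [-39.0, 90.0, 31.0]
force: [0.2, -0.2, 0.6]
opening: 0.0006
[0.387 0.07  0.198]
110 [(np.float64(553.0), np.float64(6.0), np.float64(-0.0)), (np.float64(552.0), np.float64(6.0), np.float64(-1.0)), (np.float64(550.0), np.float64(7.0), np.float64(0.0)), (np.float64(550.0), np.float64(7.0), np.float64(-1.0)), (np.float64(548.0), np.float64(8.0), np.float64(-0.0)), (np.float64(547.0), np.float64(8.0), np.float64(-1.0)), (np.float64(544.0), np.float64(9.0), np.float64(0.0)), (np.float64(541.0), np.float64(11.0), np.float64(-0.0))]
120 [(np.float64(557.0), np.float64(11.0), np.float64(-1.0)), (np.float64(556.0), np.float64(12.0), np.float64(-1.0)), (np.float64(554.0), np.float64(12.0), np.float64(-0.0)), (np.float64(553.0), np.float64(13.0), np.float64(-1.0)), (np.float64(552.0), np.float64(13.0), np.float64(-1.0)), (np.float64(551.0), np.float64(13.0), np.float64(-0.0)), (np.float64(548.0), np.float64(14.0), np.float64(0.0)), (np.float64(544.0), np.float64(16.0), np.float64(-0.0))]
130 [(np.float64(560.0), np.float64(17.0), np.flo
[... 4756 characters left out ...]
at64(-0.0)), (np.float64(597.0), np.float64(77.0), np.float64(-1.0)), (np.float64(596.0), np.float64(78.0), np.float64(-1.0)), (np.float64(592.0), np.float64(78.0), np.float64(-0.0)), (np.float64(589.0), np.float64(80.0), np.float64(-0.0))]
240 [(np.float64(584.0), np.float64(80.0), np.float64(20.0)), (np.float64(585.0), np.float64(81.0), np.float64(18.0)), (np.float64(585.0), np.float64(82.0), np.float64(17.0)), (np.float64(602.0), np.float64(83.0), np.float64(-0.0)), (np.float64(602.0), np.float64(84.0), np.float64(-1.0)), (np.float64(600.0), np.float64(84.0), np.float64(-0.0)), (np.float64(597.0), np.float64(85.0), np.float64(-0.0)), (np.float64(593.0), np.float64(87.0), np.float64(0.0))]
```

View pics/w3.png

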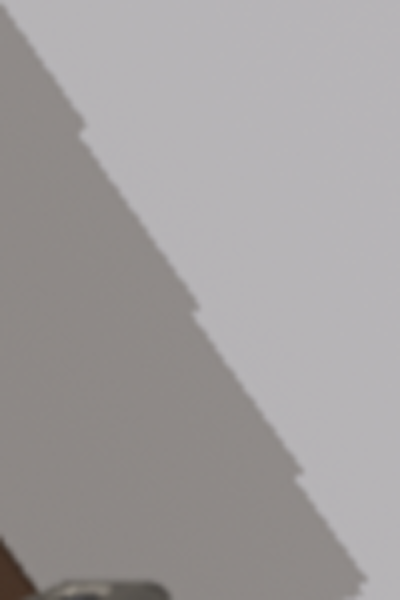

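The block's front face reads x≈0.585. The table is visible 17 mm behind the face at y≈75–85 mm, and no firm foot shows there. Now the same look at the right end.

```bash
python3 -m pendant '[{"claw":0,"linear":[0,-11,-33],"twist":0},{"claw":0,"linear":[0,-11,-33],"twist":0},{"claw":0,"linear":[0,-11,-33],"twist":0},{"claw":0,"linear":[0,-11,-33],"twist":0},{"claw":0,"linear":[0,-11,-33],"twist":0},{"claw":0,"linear":[0,-11,-33],"twist":0},{"claw":0,"linear":[0,-11,-33],"twist":0},{"claw":0,"linear":[0,-11,-32],"twist":0},{"claw":0,"linear":[0,-12,-30],"twist":0},{"claw":0,"linear":[0,0,0],"twist":0}]'
sed -i '/^for v/d' look.py; cat >> look.py <<'E'
for v in range(180,248,6): print(v,[(W[v,u]*1000).round(0).astype(int).tolist() if d[v,u]>0 else 0 for u in (0,3,6,10,14)])
E
python3 look.py w4; python3 -c "
from h import *
plan((.408,-.165,.04),160)"
```

```text
clock: 7.57
tool_pos: [0.4077, -0.1682, 0.0395]
orientation: [-173.3, 90.0, -103.5]
force: [1.5, 0.8, 0.8]
opening: 0.0005
[ 0.38  -0.243  0.197]
180 [[574, -270, -1], [572, -269, -1], [570, -268, -1], [567, -267, 0], [565, -267, -1]]
186 [[576, -266, -1], [574, -266, -1], [572, -265, -1], [569, -264, 0], [567, -263, 0]]
192 [[578, -263, 0], [577, -262, 0], [576, -261, -2], [572, -260, 0], [569, -259, 0]]
198 [[581, -259, 0], [579, -258, 0], [578, -258, -1], [575, -257, -1], [572, -256, 0]]
204 [[584, -255, -1], [581, -255, 0], [579, -254, 1], [576, -253, 1], [575, -252, -1]]
210 [[587, -252, -1], [585, -251, -1], [582, -250, 0], [579, -249, 0], [577, -248, 0]]
216 [[589, -248, 0], [587, -247, 0], [586, -247, -1], [583, -246, -1], [580, -245, -1]]
222 [[592, -244, 0], [590, -243, -1], [588, -243, 0], [586, -242, -1], [582, -241, 0]]
228 [[594, -240, 0], [593, -240, -1], [591, -239, 0], [587, -238, 1], [585, -237, -1]]
234 [[597, -236, 0], [596, -236, -1], [593, -235, 0], [590, -234, 1], [587, -233, 1]]
240 [[600, -233, 0], [599, -232, -1], [595, -231, 0], [593, -230, 0], [590, -229, 0]]
246 [[604, -229, -1], [601, -228, -1], [600, -227, -1], [596, -226, 0], [476, -235, 108]]
lin mm [-0.5  0.3  1.7] yaw of y 159.76 z axis [ 0.346  0.938 -0.   ] tcp [ 0.4077 -0.1667  0.0395]
twist rad -0.004 j6 -23.830940879418264
```

View pics/w4.png

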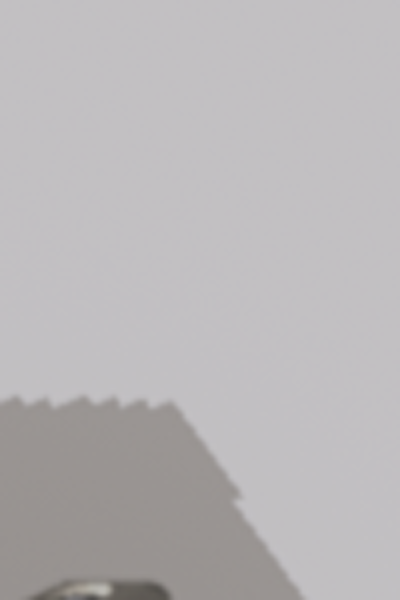

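```bash
python3 -m pendant '[{"claw":0,"linear":[0,-8,3],"twist":0},{"claw":0,"linear":[0,0,0],"twist":0},{"claw":0,"linear":[0,0,0],"twist":0},{"claw":0,"linear":[0,0,0],"twist":0},{"claw":0,"linear":[0,0,0],"twist":0},{"claw":0,"linear":[0,0,0],"twist":0},{"claw":0,"linear":[0,0,0],"twist":0},{"claw":0,"linear":[0,0,0],"twist":0},{"claw":0,"linear":[0,0,0],"twist":0},{"claw":0,"linear":[0,0,0],"twist":0}]'
python3 look.py w5; python3 -c "
import numpy as np
z=np.load('/tmp/w5.npz'); im=z['im']
for v in range(196,250,4): print(v,im[v,0:24:2].mean(1).astype(int), im[v,0:8:3].tolist())"
```

```text
clock: 8.45
tool_pos: [0.4166, -0.1642, 0.0396]
orientation: [-71.4, 90.0, -1.3]
force: [-0.1, -0.6, -0.4]
opening: 0.0007
[ 0.389 -0.239  0.198]
180 [[582, -265, 0], [582, -264, -2], [579, -264, -1], [576, -263, 0], [574, -262, 0]]
186 [[585, -261, 0], [583, -261, 0], [582, -260, -1], [578, -259, 0], [576, -258, 0]]
192 [[588, -258, -1], [585, -257, 0], [584, -256, -1], [581, -256, 0], [578, -255, 1]]
198 [[591, -254, -1], [589, -254, 0], [587, -253, -1], [583, -252, 1], [582, -251, -1]]
204 [[593, -251, 0], [591, -250, 0], [589, -249, 0], [587, -248, -1], [584, -247, 0]]
210 [[596, -247, -1], [592, -246, 1], [591, -245, 0], [589, -244, 0], [586, -244, 0]]
216 [[598, -243, 0], [595, -242, 1], [594, -242, 0], [592, -241, -1], [590, -240, -1]]
222 [[601, -239, 0], [599, -239, -1], [597, -238, 0], [595, -237, -1], [592, -236, 0]]
228 [[603, -235, 0], [602, -235, 0], [600, -234, 0], [596, -233, 0], [594, -232, 0]]
234 [[606, -232, 0], [604, -231, 0], [603, -230, 0], [599, -229, 0], [597, -228, -1]]
240 [[609, -228, 0], 0, [605, -226, 0], [601, -225, 1], [599, -224, 0]]
246 [[590, -225, 
[... 846 characters left out ...]
 145 145 145 145 145] [[149, 144, 142], [149, 145, 142], [149, 144, 142]]
228 [145 145 145 144 145 145 145 145 145 145 144 145] [[149, 144, 142], [149, 144, 142], [149, 144, 141]]
232 [144 144 144 145 145 144 144 144 144 145 145 145] [[149, 144, 141], [149, 144, 142], [149, 144, 142]]
236 [144 145 144 144 145 145 144 145 144 144 145 144] [[148, 143, 141], [149, 144, 141], [148, 144, 141]]
240 [144 144 144 144 144 144 144 144 144 144 144 144] [[148, 143, 141], [149, 144, 141], [149, 144, 141]]
244 [ 52 128 145 145 144 144 145 143 137 136 136 137] [[66, 50, 41], [147, 142, 139], [149, 144, 142]]
248 [ 57  52  87 142 132 107 102 114 129 126 127 127] [[75, 55, 43], [68, 53, 44], [147, 142, 139]]
```

No foot shows near y≈-0.23 either (face at x≈0.590 there), so the feet sit further inward. I scan inward.

```bash
python3 -m pendant '[{"claw":0,"linear":[0,5,14],"twist":0},{"claw":0,"linear":[0,5,14],"twist":0},{"claw":0,"linear":[0,0,0],"twist":0},{"claw":0,"linear":[0,0,0],"twist":0},{"claw":0,"linear":[0,0,0],"twist":0},{"claw":0,"linear":[0,0,0],"twist":0},{"claw":0,"linear":[0,0,0],"twist":0},{"claw":0,"linear":[0,0,0],"twist":0},{"claw":0,"linear":[0,0,0],"twist":0},{"claw":0,"linear":[0,0,0],"twist":0}]'
cat > look2.py <<'E'
import sys; from h import *
n=sys.argv[1]; cp=P("wrist"); im,d=snapshot("wrist"); W=cloud("wrist",d,cp); np.savez("/tmp/"+n,im=im,d=d,W=W); print("tcp",tool()[0].round(4),"cam",(-cp[1].T@cp[2]).round(3))
for v in range(186,250,4): print(v,im[v,0:14:2].mean(1).astype(int),[(W[v,u]*1000).round(0).astype(int).tolist() if d[v,u]>0 else 0 for u in (0,3,6,10)])
E
python3 look2.py w6
```

```text
clock: 9.33
tool_pos: [0.4167, -0.1347, 0.0395]
orientation: [136.2, 90.0, -153.8]
force: [-0.3, -0.3, 0.6]
opening: 0.0002
tcp [ 0.4167 -0.1346  0.0395] cam [ 0.389 -0.21   0.197]
186 [145 145 146 145 145 145 145] [[585, -232, 0], [584, -231, -1], [582, -231, -1], [579, -230, 0]]
190 [145 145 145 145 145 145 146] [[587, -230, 0], [585, -229, 0], [583, -228, 0], [580, -227, 0]]
194 [145 145 145 145 145 145 145] [[588, -227, 0], [586, -226, 0], [584, -226, 0], [583, -225, -1]]
198 [145 145 145 145 144 145 145] [[589, -225, 1], [589, -224, -1], [587, -223, -1], [584, -222, 0]]
202 [144 144 145 145 145 145 145] [[592, -222, 0], [590, -222, 0], [588, -221, 0], [586, -220, -1]]
206 [144 145 144 144 144 145 145] [[594, -220, 0], [592, -219, -1], [591, -219, -1], [587, -218, 0]]
210 [145 144 144 144 145 145 145] [[595, -217, 0], [593, -217, 0], [592, -216, 0], [590, -215, -1]]
214 [145 144 144 144 144 145 145] [[598, -215, -1], [595, -214, 0], [594, -214, -1], [590, -213, 0]]
218 [144 144 144 144 145 144 145] [[599, -212, -1], [597, -212, 0], [596, -211, -1], [593, -210, -1]]
222 [144 144 144 145 144 144 145] [[602, -210, -1], [599, -209, 0], [597, -208, -1], [594, -207, 0]]
226 [144 144 144 144 144 144 144] [[602, -207, 1], [601, -207, 0], [599, -206, 0], [596, -205, 0]]
230 [144 143 144 144 144 144 144] [[605, -205, 0], [603, -204, -1], [601, -203, -1], [598, -202, 0]]
234 [144 144 144 144 144 144 144] [[606, -202, 0], [605, -201, -1], [602, -201, 0], [600, -200, 0]]
238 [144 144 144 144 144 144 143] [[607, -200, 1], [607, -199, -1], [605, -198, -1], [603, -197, -2]]
242 [ 67 131 144 143 144 144 144] [[591, -198, 17], [608, -196, 0], [606, -195, 0], [603, -194, 0]]
246 [ 57  54 106 145 144 143 132] [[589, -196, 20], [591, -195, 17], [608, -193, 0], [605, -192, 0]]
```

```bash
python3 -m pendant '[{"claw":0,"linear":[0,11,28],"twist":0},{"claw":0,"linear":[0,11,29],"twist":0},{"claw":0,"linear":[0,11,29],"twist":0},{"claw":0,"linear":[0,11,29],"twist":0},{"claw":0,"linear":[0,11,29],"twist":0},{"claw":0,"linear":[0,11,29],"twist":0},{"claw":0,"linear":[0,11,28],"twist":0},{"claw":0,"linear":[0,11,28],"twist":0},{"claw":0,"linear":[0,0,0],"twist":0},{"claw":0,"linear":[0,0,0],"twist":0}]'
python3 look2.py w7
```

```text
clock: 10.22
tool_pos: [0.4121, 0.1122, 0.0396]
orientation: [-36.1, 90.0, 34.1]
force: [-0.3, -1.1, 0.4]
opening: 0.0003
tcp [0.4118 0.1111 0.0394] cam [0.385 0.037 0.197]
186 [139 139 139 139 139 139 139] [[581, 15, 0], [581, 16, -2], [578, 17, -1], [574, 18, 0]]
190 [138 139 139 139 139 139 139] [[583, 18, 0], [580, 19, 0], [579, 19, -1], [577, 20, -1]]
194 [138 138 138 138 139 138 139] [[585, 20, -1], [582, 21, 0], [581, 22, -1], [578, 23, -1]]
198 [138 139 138 138 139 138 139] [[586, 23, 0], [585, 23, -1], [583, 24, -1], [579, 25, 0]]
202 [138 138 139 138 139 139 138] [[588, 25, 0], [586, 26, 0], [584, 27, 0], [581, 27, 0]]
206 [138 139 138 138 138 139 138] [[590, 28, -1], [588, 28, -1], [586, 29, -1], [583, 30, 0]]
210 [138 138 138 139 138 138 138] [[591, 30, 0], [590, 31, -1], [588, 31, -1], [585, 32, -1]]
214 [138 138 138 138 138 138 138] [[592, 33, 0], [593, 33, -2], [589, 34, 0], [587, 35, -1]]
218 [138 138 138 138 138 138 138] [[594, 35, 0], [593, 36, 0], [592, 37, -1], [589, 37, -1]]
222 [138 138 138 138 138 138 138] [[597, 38, -1], [595, 38, -1], [593, 39, -1], [590, 40, 0]]
226 [138 137 138 138 138 138 138] [[599, 40, -1], [597, 41, -1], [595, 42, -1], [592, 43, 0]]
230 [138 138 138 137 138 138 137] [[601, 43, -1], [597, 43, 1], [596, 44, 0], [594, 45, -1]]
234 [ 44  78 118 137 138 137 137] [[601, 45, 1], [600, 46, 0], [599, 47, -1], [595, 48, 0]]
238 [ 39  37  37  34  90 135 138] [[602, 48, 2], [599, 49, 3], [599, 49, 0], [597, 50, 0]]
242 [52 45 38 37 36 35 86] [[585, 49, 19], [600, 51, 3], [599, 52, 2], [597, 53, 2]]
246 [56 53 49 38 36 40 61] [[583, 52, 22], [586, 53, 17], [601, 55, 2], [599, 56, 1]]
```

The firm left foot is found: a dark pad at x≈0.597–0.602, y≈0.045–0.056, z 0–3 mm, so its centre is about (0.612, 0.057). The right foot must be the hanging one, mirrored at about (0.617, -0.223). The wedge will confirm that by feel. Now the grasp.

```bash
python3 -m pendant '[{"claw":60,"linear":[-10,7,19],"twist":0},{"claw":60,"linear":[-10,7,19],"twist":0},{"claw":60,"linear":[-10,7,19],"twist":0},{"claw":60,"linear":[-10,7,19],"twist":0},{"claw":60,"linear":[-10,7,20],"twist":0},{"claw":60,"linear":[-10,7,20],"twist":0},{"claw":60,"linear":[-10,7,20],"twist":0},{"claw":60,"linear":[-10,8,20],"twist":0},{"claw":60,"linear":[0,0,0],"twist":0.12},{"claw":60,"linear":[0,0,0],"twist":0.12}]'
python3 -m pendant '[{"claw":60,"linear":[0,0,0],"twist":0.12},{"claw":60,"linear":[0,0,0],"twist":0.12},{"claw":60,"linear":[0,0,0],"twist":0.12},{"claw":60,"linear":[0,0,0],"twist":0.12},{"claw":60,"linear":[0,0,0],"twist":0.12},{"claw":60,"linear":[0,0,0],"twist":0.12},{"claw":60,"linear":[0,0,0],"twist":0.09},{"claw":60,"linear":[0,0,0],"twist":0},{"claw":60,"linear":[0,0,0],"twist":0},{"claw":60,"linear":[0,0,0],"twist":0}]'
cat > wed.py <<'E'
import sys; from h import *
def wedge(n,c,zr=(-.01,.04)):
    cp=P("wrist"); im,d=snapshot("wrist"); save(n+".png",im); W=cloud("wrist",d,cp); hsv=cv2.cvtColor(im,cv2.COLOR_RGB2HSV)
    m=((hsv[...,1]>70)&(W[...,2]<zr[1])&(W[...,2]>zr[0])&(np.hypot(W[...,0]-c[0],W[...,1]-c[1])<.15)).astype(np.uint8)
    m=cv2.morphologyEx(m,cv2.MORPH_OPEN,np.ones((3,3))); k,l,s,_=cv2.connectedComponentsWithStats(m); i=1+np.argmax(s[1:,4]); q=W[l==i]
    r=cv2.minAreaRect((q[:,:2]*1000).astype(np.float32)); print(np.round(r[0],1),np.round(r[1],1),r[2],cv2.boxPoints(r).round(0).tolist()); return q
if __name__=="__main__":
    wedge(sys.argv[1],(.466,.286)); plan((.412,.277,.004),99.85)
E
python3 wed.py w8
```

```text
clock: 11.1
tool_pos: [0.4122, 0.2769, 0.1199]
orientation: [8.5, 90.0, 64.5]
force: [0.0, -0.6, -0.3]
opening: 0.0583
clock: 11.93
tool_pos: [0.4119, 0.2761, 0.1195]
orientation: [-143.6, 90.0, -133.6]
force: [0.6, 0.4, -0.2]
opening: 0.0601
[440.3 282.2] [105.9  30.7] 9.689844131469727 [[386.0, 288.0], [391.0, 258.0], [495.0, 276.0], [490.0, 306.0]]
lin mm [115.5   0.7   0.3] yaw of y 100.01 z axis [ 0.985  0.174 -0.   ] tcp [0.4118 0.2763 0.1195]
twist rad 0.003 j6 -136.60358152886846
```

```bash
python3 -m pendant '[{"claw":60,"linear":[19,0.7,0],"twist":0},{"claw":60,"linear":[19,0,0],"twist":0},{"claw":60,"linear":[19,0,0],"twist":0},{"claw":60,"linear":[19,0,0],"twist":0},{"claw":60,"linear":[19,0,0],"twist":0},{"claw":60,"linear":[12,0,0],"twist":0},{"claw":60,"linear":[8,0,0],"twist":0},{"claw":60,"linear":[0,0,0],"twist":0},{"claw":20,"linear":[0,0,0],"twist":0},{"claw":20,"linear":[0,0,0],"twist":0}]'
python3 -m pendant '[{"claw":20,"linear":[0,0,0],"twist":0},{"claw":20,"linear":[0,0,0],"twist":0},{"claw":20,"linear":[0,0,0],"twist":0},{"claw":20,"linear":[0,0,0],"twist":0},{"claw":20,"linear":[0,0,0],"twist":0},{"claw":20,"linear":[0,0,0],"twist":0},{"claw":20,"linear":[0,0,0],"twist":0},{"claw":20,"linear":[0,0,0],"twist":0},{"claw":20,"linear":[0,0,0],"twist":0},{"claw":20,"linear":[0,0,0],"twist":0}]'
```

```text
clock: 12.82
tool_pos: [0.412, 0.278, 0.0053]
orientation: [38.9, 89.9, 48.8]
force: [-0.0, 0.0, 0.7]
opening: 0.0516
clock: 13.65
tool_pos: [0.4118, 0.2779, 0.0052]
orientation: [37.0, 89.9, 46.9]
force: [-1.3, -1.4, 6.5]
opening: 0.0316
```

```bash
python3 -m pendant '[{"claw":20,"linear":[-15,0,0],"twist":0},{"claw":20,"linear":[-20,0,0],"twist":0},{"claw":20,"linear":[-15,-20,-3],"twist":0},{"claw":20,"linear":[0,-29,-5],"twist":0},{"claw":20,"linear":[0,-29,-5],"twist":0},{"claw":20,"linear":[0,-29,-5],"twist":0},{"claw":20,"linear":[0,-29,-5],"twist":0},{"claw":20,"linear":[0,-29,-5],"twist":0},{"claw":20,"linear":[0,-29,-5],"twist":0},{"claw":20,"linear":[0,-29,-5],"twist":0}]'
python3 -m pendant '[{"claw":20,"linear":[0,-29,-5],"twist":0},{"claw":20,"linear":[0,-29,-5],"twist":0},{"claw":20,"linear":[0,-29,-5],"twist":0},{"claw":20,"linear":[0,-29,-5],"twist":0},{"claw":20,"linear":[0,-29,-5],"twist":0},{"claw":20,"linear":[0,-29,-4],"twist":0},{"claw":20,"linear":[0,-29,-4],"twist":0},{"claw":20,"linear":[0,-29,-4],"twist":0},{"claw":20,"linear":[0,-20,-4],"twist":0},{"claw":20,"linear":[0,-12,-4],"twist":0}]'
python3 -m pendant '[{"claw":20,"linear":[0,0,0],"twist":0.08},{"claw":20,"linear":[0,0,0],"twist":0.08},{"claw":20,"linear":[0,0,0],"twist":0},{"claw":20,"linear":[0,0,0],"twist":0},{"claw":20,"linear":[0,0,0],"twist":0},{"claw":20,"linear":[0,0,0],"twist":0},{"claw":20,"linear":[0,0,0],"twist":0},{"claw":20,"linear":[0,0,0],"twist":0},{"claw":20,"linear":[0,0,0],"twist":0},{"claw":20,"linear":[0,0,0],"twist":0}]'
cat > chk.py <<'E'
import sys; from h import *
plan(eval(sys.argv[1]),90.9); cp=P("wrist"); im,d=snapshot("wrist"); save(sys.argv[2]+".png",im); np.savez("/tmp/"+sys.argv[2],im=im,d=d,W=cloud("wrist",d,cp))
s,ds=snapshot("scene"); np.savez("/tmp/scene2",im=s,d=ds); a=s[120:320,250:450]; save(sys.argv[2]+"s.png",np.hstack([cv2.resize(im,None,fx=.9,fy=.9),cv2.resize(a,(280,280),interpolation=cv2.INTER_CUBIC)]+[] ) if 0 else cv2.resize(a,None,fx=3,fy=3,interpolation=cv2.INTER_CUBIC))
E
python3 chk.py "(.42,-.225,.0045)" w9
```

```text
clock: 14.48
tool_pos: [0.4122, 0.05, 0.0547]
orientation: [32.9, 90.0, 42.9]
force: [0.8, 0.5, -0.5]
opening: 0.0317
clock: 15.32
tool_pos: [0.4135, -0.2184, 0.0545]
orientation: [-62.2, 90.0, -52.4]
force: [0.6, -0.5, -0.3]
opening: 0.0315
clock: 16.15
tool_pos: [0.4136, -0.2164, 0.0546]
orientation: [-144.3, 90.0, -143.6]
force: [0.4, 0.2, -1.1]
opening: 0.0318
lin mm [50.1 -8.7  6.3] yaw of y 90.76 z axis [ 1.     0.013 -0.   ] tcp [ 0.4136 -0.2164  0.0546]
twist rad -0.002 j6 -85.88722940498499
```

View pics/w9s.png

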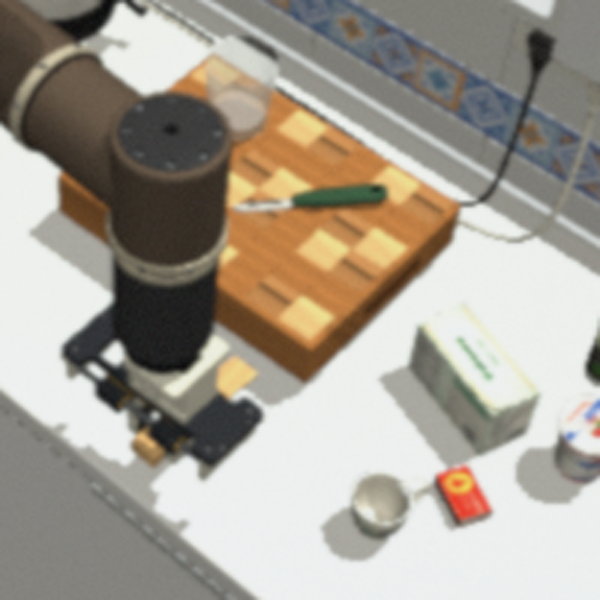

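The wedge is held level with its tip in front of the right part of the block, at crop (240,375). I check its pose in the grip numerically.

```bash
python3 - <<'E'
from h import *
z=np.load("/tmp/w9.npz"); im,W=z["im"],z["W"]; hsv=cv2.cvtColor(im,cv2.COLOR_RGB2HSV)
m=((hsv[...,1]>70)&(hsv[...,2]>90)&(W[...,2]<.1)&(W[...,2]>.03)&(abs(W[...,1]+.216)<.03)&(W[...,0]<.57)).astype(np.uint8)
m=cv2.morphologyEx(m,cv2.MORPH_OPEN,np.ones((3,3))); q=W[m>0]; print(len(q))
r=cv2.minAreaRect((q[:,:2]*1000).astype(np.float32)); print(r,cv2.boxPoints(r).round(0).tolist())
A=np.c_[q[:,:2],np.ones(len(q))]; print(np.linalg.lstsq(A,q[:,2],rcond=None)[0].round(3),np.percentile(q[:,2],[2,98]))
for lo in np.arange(.33,.57,.02):
    s=q[(q[:,0]>lo)&(q[:,0]<lo+.02)]
    if len(s)>5: print(lo.round(2),len(s),np.percentile(s[:,1],[1,99]).round(4),np.median(s[:,2]).round(4))
E
```

```text
4839
((427.3608093261719, -216.1474609375), (76.25167846679688, 32.03595733642578), 0.37498724460601807) [[389.0, -200.0], [389.0, -232.0], [466.0, -232.0], [465.0, -200.0]]
[-0.063 -0.004  0.09 ] [0.05546732 0.06800029]
0.37 406 [-0.2312 -0.2013] 0.0603
0.39 2061 [-0.2317 -0.2009] 0.0666
0.41 1101 [-0.2321 -0.2004] 0.0651
0.43 416 [-0.23   -0.2006] 0.0621
0.45 855 [-0.2313 -0.2007] 0.0609
```

```bash
python3 -m pendant '[{"claw":20,"linear":[10,-4,5],"twist":0},{"claw":20,"linear":[15,-4.5,6],"twist":0},{"claw":20,"linear":[15,0,0],"twist":0},{"claw":20,"linear":[6,0,0],"twist":0},{"claw":20,"linear":[2,0,0],"twist":0},{"claw":20,"linear":[1,0,0],"twist":0},{"claw":20,"linear":[0,0,0],"twist":0},{"claw":20,"linear":[0,0,0],"twist":0},{"claw":20,"linear":[0,0,0],"twist":0},{"claw":20,"linear":[0,0,0],"twist":0}]'
python3 -c "
from h import *
plan((.465,-.225,.005),90.9)"
```

```text
clock: 17.08
tool_pos: [0.425, -0.2248, 0.0061]
orientation: [-7.1, 89.9, -6.3]
force: [0.1, 0.1, -0.1]
opening: 0.0318
lin mm [ 1.2 -0.7 40. ] yaw of y 90.74 z axis [1.    0.013 0.001] tcp [ 0.425  -0.2248  0.0061]
twist rad -0.003 j6 -84.89655116551162
```

```bash
python3 -m pendant '[{"claw":20,"linear":[0.8,0,0],"twist":0},{"claw":20,"linear":[0,0,5],"twist":0},{"claw":20,"linear":[0,0,6],"twist":0},{"claw":20,"linear":[0,0,6],"twist":0},{"claw":20,"linear":[0,0,6],"twist":0},{"claw":20,"linear":[0,0,5],"twist":0},{"claw":20,"linear":[0,0,4],"twist":0},{"claw":20,"linear":[0,0,3],"twist":0},{"claw":20,"linear":[0,0,0],"twist":0},{"claw":20,"linear":[0,0,0],"twist":0}]'
python3 -m pendant '[{"claw":20,"linear":[0,0,0.3],"twist":0},{"claw":20,"linear":[0,0,0.3],"twist":0},{"claw":20,"linear":[0,0,0.3],"twist":0},{"claw":20,"linear":[0,0,0.3],"twist":0},{"claw":20,"linear":[0,0,0.3],"twist":0},{"claw":20,"linear":[0,0,0.3],"twist":0},{"claw":20,"linear":[0,0,0.3],"twist":0},{"claw":20,"linear":[0,0,0.3],"twist":0},{"claw":20,"linear":[0,0,0.3],"twist":0},{"claw":20,"linear":[0,0,0.3],"twist":0}]'
```

```text
clock: 17.92
tool_pos: [0.4582, -0.2245, 0.0051]
orientation: [-179.1, 89.8, -178.3]
force: [-6.8, 0.2, 11.7]
opening: 0.0317
clock: 18.75
tool_pos: [0.461, -0.2245, 0.0051]
orientation: [179.4, 89.9, -179.9]
force: [-6.3, -0.5, 11.0]
opening: 0.0315
```

```bash
python3 -m pendant '[{"claw":20,"linear":[0,0,0.3],"twist":0},{"claw":20,"linear":[0,0,0.3],"twist":0},{"claw":20,"linear":[0,0,0.3],"twist":0},{"claw":20,"linear":[0,0,0.3],"twist":0},{"claw":20,"linear":[0,0,0.3],"twist":0},{"claw":20,"linear":[0,0,0.3],"twist":0},{"claw":20,"linear":[0,0,0],"twist":0},{"claw":20,"linear":[0,0,0],"twist":0},{"claw":20,"linear":[0,0,0],"twist":0},{"claw":20,"linear":[0,0,0],"twist":0}]'
```

```text
clock: 19.58
tool_pos: [0.4613, -0.2245, 0.0051]
orientation: [177.6, 89.7, 178.3]
force: [-11.5, 0.3, 16.5]
opening: 0.0313
```

```bash
python3 -m pendant '[{"claw":20,"linear":[-0.3,0,-1],"twist":0},{"claw":20,"linear":[-0.3,0,-1],"twist":0},{"claw":20,"linear":[0,0,0],"twist":0},{"claw":20,"linear":[0,0,0],"twist":0},{"claw":20,"linear":[0,0,0],"twist":0},{"claw":20,"linear":[0,0,0],"twist":0},{"claw":20,"linear":[0,0,0],"twist":0},{"claw":20,"linear":[0,0,0],"twist":0},{"claw":20,"linear":[0,0,0],"twist":0},{"claw":20,"linear":[0,0,0],"twist":0}]'; python3 -c "
from h import *
plan((.465,-.225,.005),90.9);o=get_obs();print(o['force'],o['moment'])"
```

```text
clock: 20.42
tool_pos: [0.4625, -0.2243, 0.0053]
orientation: [19.2, 90.0, 19.9]
force: [-0.7, -0.8, 0.1]
opening: 0.0316
lin mm [ 0.3 -0.7  2.5] yaw of y 90.74 z axis [1.    0.013 0.   ] tcp [ 0.4625 -0.2243  0.0053]
twist rad -0.003 j6 -85.2993585108894
[-0.6622202  -0.79461821  0.06931967] [ 0.02425335 -0.17148789 -0.00104109]
```

Easing the tool 0.6 mm upward released the bind; it was only friction on the worktop. I continue feeling forward.

```bash
python3 -m pendant '[{"claw":20,"linear":[0,0,0.5],"twist":0},{"claw":20,"linear":[0,0,0.5],"twist":0},{"claw":20,"linear":[0,0,0.5],"twist":0},{"claw":20,"linear":[0,0,0.5],"twist":0},{"claw":20,"linear":[0,0,0.5],"twist":0},{"claw":20,"linear":[0,0,0.5],"twist":0},{"claw":20,"linear":[0,0,0],"twist":0},{"claw":20,"linear":[0,0,0],"twist":0},{"claw":20,"linear":[0,0,0],"twist":0},{"claw":20,"linear":[0,0,0],"twist":0}]'
```

```text
clock: 21.25
tool_pos: [0.4655, -0.2243, 0.0054]
orientation: [12.4, 90.0, 13.1]
force: [-0.0, 0.2, -0.6]
opening: 0.0317
```

```bash
python3 -m pendant '[{"claw":20,"linear":[0,0,0.5],"twist":0},{"claw":20,"linear":[0,0,0.5],"twist":0},{"claw":20,"linear":[0,0,0.5],"twist":0},{"claw":20,"linear":[0,0,0.5],"twist":0},{"claw":20,"linear":[0,0,0.5],"twist":0},{"claw":20,"linear":[0,0,0.5],"twist":0},{"claw":20,"linear":[0,0,0],"twist":0},{"claw":20,"linear":[0,0,0],"twist":0},{"claw":20,"linear":[0,0,0],"twist":0},{"claw":20,"linear":[0,0,0],"twist":0}]'
```

```text
clock: 22.08
tool_pos: [0.4685, -0.2242, 0.0054]
orientation: [-14.8, 90.0, -14.1]
force: [-0.4, 0.2, 0.0]
opening: 0.0316
```

```bash
python3 -m pendant '[{"claw":20,"linear":[0,0,0.5],"twist":0},{"claw":20,"linear":[0,0,0.5],"twist":0},{"claw":20,"linear":[0,0,0.5],"twist":0},{"claw":20,"linear":[0,0,0.5],"twist":0},{"claw":20,"linear":[0,0,0.5],"twist":0},{"claw":20,"linear":[0,0,0.5],"twist":0},{"claw":20,"linear":[0,0,0.5],"twist":0},{"claw":20,"linear":[0,0,0],"twist":0},{"claw":20,"linear":[0,0,0],"twist":0},{"claw":20,"linear":[0,0,0],"twist":0}]'
```

```text
clock: 22.92
tool_pos: [0.4719, -0.2242, 0.0054]
orientation: [81.2, 90.0, 81.9]
force: [0.1, -0.4, -0.8]
opening: 0.0316
```

```bash
python3 -m pendant '[{"claw":20,"linear":[0,0,0.5],"twist":0},{"claw":20,"linear":[0,0,0.5],"twist":0},{"claw":20,"linear":[0,0,0.5],"twist":0},{"claw":20,"linear":[0,0,0.5],"twist":0},{"claw":20,"linear":[0,0,0.5],"twist":0},{"claw":20,"linear":[0,0,0.5],"twist":0},{"claw":20,"linear":[0,0,0.5],"twist":0},{"claw":20,"linear":[0,0,0],"twist":0},{"claw":20,"linear":[0,0,0],"twist":0},{"claw":20,"linear":[0,0,0],"twist":0}]'
```

```text
clock: 23.75
tool_pos: [0.4755, -0.2241, 0.0054]
orientation: [0.7, 90.0, 1.5]
force: [0.4, 0.4, -0.8]
opening: 0.0318
```

The tip is now 8 mm past where the pad's front should be, with no resistance, so the right foot has the gap. I go on toward the taper contact.

```bash
python3 -m pendant '[{"claw":20,"linear":[0,0,1.8],"twist":0},{"claw":20,"linear":[0,0,1.8],"twist":0},{"claw":20,"linear":[0,0,1.8],"twist":0},{"claw":20,"linear":[0,0,1.8],"twist":0},{"claw":20,"linear":[0,0,1.8],"twist":0},{"claw":20,"linear":[0,0,1.8],"twist":0},{"claw":20,"linear":[0,0,1.2],"twist":0},{"claw":20,"linear":[0,0,0],"twist":0},{"claw":20,"linear":[0,0,0],"twist":0},{"claw":20,"linear":[0,0,0],"twist":0}]'
```

```text
clock: 24.58
tool_pos: [0.4874, -0.224, 0.0053]
orientation: [170.8, 90.0, 171.6]
force: [0.4, -0.2, 0.4]
opening: 0.0318
```

```bash
python3 -m pendant '[{"claw":20,"linear":[0,0,0.5],"twist":0},{"claw":20,"linear":[0,0,0.5],"twist":0},{"claw":20,"linear":[0,0,0.5],"twist":0},{"claw":20,"linear":[0,0,0.5],"twist":0},{"claw":20,"linear":[0,0,0.5],"twist":0},{"claw":20,"linear":[0,0,0.5],"twist":0},{"claw":20,"linear":[0,0,0.5],"twist":0},{"claw":20,"linear":[0,0,0.5],"twist":0},{"claw":20,"linear":[0,0,0],"twist":0},{"claw":20,"linear":[0,0,0],"twist":0}]'
```

```text
clock: 25.42
tool_pos: [0.4915, -0.2239, 0.0054]
orientation: [-18.1, 90.0, -17.3]
force: [-0.3, -0.3, -0.1]
opening: 0.0314
```

```bash
python3 -m pendant '[{"claw":20,"linear":[0,0,0.5],"twist":0},{"claw":20,"linear":[0,0,0.5],"twist":0},{"claw":20,"linear":[0,0,0.5],"twist":0},{"claw":20,"linear":[0,0,0.5],"twist":0},{"claw":20,"linear":[0,0,0.5],"twist":0},{"claw":20,"linear":[0,0,0.5],"twist":0},{"claw":20,"linear":[0,0,0.5],"twist":0},{"claw":20,"linear":[0,0,0.5],"twist":0},{"claw":20,"linear":[0,0,0],"twist":0},{"claw":20,"linear":[0,0,0],"twist":0}]'
```

```text
clock: 26.25
tool_pos: [0.4955, -0.2239, 0.0054]
orientation: [-11.8, 90.0, -11.1]
force: [0.2, 0.5, 0.1]
opening: 0.0317
```

```bash
python3 -m pendant '[{"claw":20,"linear":[0,0,0.5],"twist":0},{"claw":20,"linear":[0,0,0.5],"twist":0},{"claw":20,"linear":[0,0,0.5],"twist":0},{"claw":20,"linear":[0,0,0.5],"twist":0},{"claw":20,"linear":[0,0,0.5],"twist":0},{"claw":20,"linear":[0,0,0.5],"twist":0},{"claw":20,"linear":[0,0,0.5],"twist":0},{"claw":20,"linear":[0,0,0],"twist":0},{"claw":20,"linear":[0,0,0],"twist":0},{"claw":20,"linear":[0,0,0],"twist":0}]'
```

```text
clock: 27.08
tool_pos: [0.499, -0.2238, 0.0054]
orientation: [8.6, 90.0, 9.3]
force: [0.3, -0.3, -0.0]
opening: 0.0323
```

```bash
python3 -m pendant '[{"claw":20,"linear":[0,0,0.5],"twist":0},{"claw":20,"linear":[0,0,0.5],"twist":0},{"claw":20,"linear":[0,0,0.5],"twist":0},{"claw":20,"linear":[0,0,0.5],"twist":0},{"claw":20,"linear":[0,0,0.5],"twist":0},{"claw":20,"linear":[0,0,0.5],"twist":0},{"claw":20,"linear":[0,0,0.5],"twist":0},{"claw":20,"linear":[0,0,0.5],"twist":0},{"claw":20,"linear":[0,0,0],"twist":0},{"claw":20,"linear":[0,0,0],"twist":0}]'
```

```text
clock: 27.92
tool_pos: [0.503, -0.2238, 0.0053]
orientation: [-52.9, 90.0, -52.1]
force: [0.1, 0.4, 0.4]
opening: 0.0314
```

```bash
python3 -m pendant '[{"claw":20,"linear":[0,0,0.5],"twist":0},{"claw":20,"linear":[0,0,0.5],"twist":0},{"claw":20,"linear":[0,0,0.5],"twist":0},{"claw":20,"linear":[0,0,0.5],"twist":0},{"claw":20,"linear":[0,0,0.5],"twist":0},{"claw":20,"linear":[0,0,0.5],"twist":0},{"claw":20,"linear":[0,0,0.5],"twist":0},{"claw":20,"linear":[0,0,0],"twist":0},{"claw":20,"linear":[0,0,0],"twist":0},{"claw":20,"linear":[0,0,0],"twist":0}]'
```

```text
clock: 28.75
tool_pos: [0.5065, -0.2237, 0.0053]
orientation: [-51.6, 90.0, -50.9]
force: [-0.2, 0.0, -0.4]
opening: 0.0319
```

```bash
python3 -m pendant '[{"claw":20,"linear":[0,0,0.5],"twist":0},{"claw":20,"linear":[0,0,0.5],"twist":0},{"claw":20,"linear":[0,0,0.5],"twist":0},{"claw":20,"linear":[0,0,0.5],"twist":0},{"claw":20,"linear":[0,0,0.5],"twist":0},{"claw":20,"linear":[0,0,0.5],"twist":0},{"claw":20,"linear":[0,0,0.5],"twist":0},{"claw":20,"linear":[0,0,0.5],"twist":0},{"claw":20,"linear":[0,0,0],"twist":0},{"claw":20,"linear":[0,0,0],"twist":0}]'
```

```text
clock: 29.58
tool_pos: [0.5105, -0.2237, 0.0054]
orientation: [-5.5, 90.0, -4.8]
force: [0.3, -1.1, -0.1]
opening: 0.0315
```

```bash
python3 -m pendant '[{"claw":20,"linear":[0,0,0.5],"twist":0},{"claw":20,"linear":[0,0,0.5],"twist":0},{"claw":20,"linear":[0,0,0.5],"twist":0},{"claw":20,"linear":[0,0,0.5],"twist":0},{"claw":20,"linear":[0,0,0.5],"twist":0},{"claw":20,"linear":[0,0,0.5],"twist":0},{"claw":20,"linear":[0,0,0.5],"twist":0},{"claw":20,"linear":[0,0,0],"twist":0},{"claw":20,"linear":[0,0,0],"twist":0},{"claw":20,"linear":[0,0,0],"twist":0}]'
```

```text
clock: 30.42
tool_pos: [0.5135, -0.2236, 0.0052]
orientation: [170.7, 90.0, 171.5]
force: [-3.1, -0.0, 0.2]
opening: 0.0315
```

Contact: 3 N at TCP 0.5135, which puts the gap at about 7 mm. I tighten in 1 mm steps.

```bash
python3 -m pendant '[{"claw":20,"linear":[0,0,0.3],"twist":0},{"claw":20,"linear":[0,0,0.3],"twist":0},{"claw":20,"linear":[0,0,0.4],"twist":0},{"claw":20,"linear":[0,0,0],"twist":0},{"claw":20,"linear":[0,0,0],"twist":0},{"claw":20,"linear":[0,0,0],"twist":0},{"claw":20,"linear":[0,0,0],"twist":0},{"claw":20,"linear":[0,0,0],"twist":0},{"claw":20,"linear":[0,0,0],"twist":0},{"claw":20,"linear":[0,0,0],"twist":0}]'
```

```text
clock: 31.25
tool_pos: [0.5141, -0.2236, 0.0052]
orientation: [173.4, 89.9, 174.1]
force: [-5.5, 0.1, 1.9]
opening: 0.0315
```

```bash
python3 -m pendant '[{"claw":20,"linear":[0,0,0.3],"twist":0},{"claw":20,"linear":[0,0,0.3],"twist":0},{"claw":20,"linear":[0,0,0.4],"twist":0},{"claw":20,"linear":[0,0,0],"twist":0},{"claw":20,"linear":[0,0,0],"twist":0},{"claw":20,"linear":[0,0,0],"twist":0},{"claw":20,"linear":[0,0,0],"twist":0},{"claw":20,"linear":[0,0,0],"twist":0},{"claw":20,"linear":[0,0,0],"twist":0},{"claw":20,"linear":[0,0,0],"twist":0}]'
```

```text
clock: 32.08
tool_pos: [0.5143, -0.2236, 0.0052]
orientation: [174.3, 89.8, 175.0]
force: [-7.3, 0.3, 4.5]
opening: 0.0313
```

```bash
python3 -m pendant '[{"claw":20,"linear":[0,0,0.3],"twist":0},{"claw":20,"linear":[0,0,0.3],"twist":0},{"claw":20,"linear":[0,0,0.4],"twist":0},{"claw":20,"linear":[0,0,0],"twist":0},{"claw":20,"linear":[0,0,0],"twist":0},{"claw":20,"linear":[0,0,0],"twist":0},{"claw":20,"linear":[0,0,0],"twist":0},{"claw":20,"linear":[0,0,0],"twist":0},{"claw":20,"linear":[0,0,0],"twist":0},{"claw":20,"linear":[0,0,0],"twist":0}]'
```

```text
clock: 32.92
tool_pos: [0.5146, -0.2236, 0.0052]
orientation: [174.7, 89.8, 175.4]
force: [-9.5, 0.4, 6.5]
opening: 0.0315
```

```bash
python3 -m pendant '[{"claw":20,"linear":[-0.1,0,0],"twist":0},{"claw":20,"linear":[-0.1,0,0],"twist":0},{"claw":20,"linear":[-0.1,0,0],"twist":0},{"claw":20,"linear":[0,0,0],"twist":0},{"claw":20,"linear":[0,0,0],"twist":0},{"claw":20,"linear":[0,0,0],"twist":0},{"claw":20,"linear":[0,0,0],"twist":0},{"claw":20,"linear":[0,0,0],"twist":0},{"claw":20,"linear":[0,0,0],"twist":0},{"claw":20,"linear":[0,0,0],"twist":0}]'
```

```text
clock: 33.75
tool_pos: [0.5148, -0.2236, 0.0052]
orientation: [172.9, 89.8, 173.6]
force: [-8.3, -1.2, 3.5]
opening: 0.0312
```

```bash
python3 -m pendant '[{"claw":20,"linear":[-0.1,0,0.3],"twist":0},{"claw":20,"linear":[-0.1,0,0.3],"twist":0},{"claw":20,"linear":[0,0,0.3],"twist":0},{"claw":20,"linear":[0,0,0],"twist":0},{"claw":20,"linear":[0,0,0],"twist":0},{"claw":20,"linear":[0,0,0],"twist":0},{"claw":20,"linear":[0,0,0],"twist":0},{"claw":20,"linear":[0,0,0],"twist":0},{"claw":20,"linear":[0,0,0],"twist":0},{"claw":20,"linear":[0,0,0],"twist":0}]'
```

```text
clock: 34.58
tool_pos: [0.515, -0.2236, 0.0052]
orientation: [172.8, 89.7, 173.5]
force: [-9.7, -0.4, 2.3]
opening: 0.0318
```

Snug at about 9.7 N of push. I let go.

```bash
python3 -m pendant '[{"claw":36,"linear":[0,0,0],"twist":0},{"claw":40,"linear":[0,0,0],"twist":0},{"claw":50,"linear":[0,0,0],"twist":0},{"claw":56,"linear":[0,0,0],"twist":0},{"claw":60,"linear":[0,0,0],"twist":0},{"claw":60,"linear":[0,0,0],"twist":0},{"claw":60,"linear":[0,0,0],"twist":0},{"claw":60,"linear":[0,0,0],"twist":0},{"claw":60,"linear":[-5,0,0],"twist":0},{"claw":60,"linear":[-10,0,0],"twist":0}]'
python3 -m pendant '[{"claw":60,"linear":[-15,0,0],"twist":0},{"claw":60,"linear":[-20,0,0],"twist":0},{"claw":60,"linear":[-20,0,0],"twist":0},{"claw":60,"linear":[-20,0,-8],"twist":0},{"claw":60,"linear":[-20,0,-10],"twist":0},{"claw":60,"linear":[-15,0,-10],"twist":0},{"claw":60,"linear":[0,0,-10],"twist":0},{"claw":60,"linear":[0,0,0],"twist":0},{"claw":60,"linear":[0,0,0],"twist":0},{"claw":60,"linear":[0,0,0],"twist":0}]'
python3 - <<'E'
from wed import *
o=get_obs(); print(o["tool_pos"],o["force"],o["opening"])
cp=P("wrist"); im,d=snapshot("wrist"); W=cloud("wrist",d,cp); save("w10.png",im); hsv=cv2.cvtColor(im,cv2.COLOR_RGB2HSV)
m=((hsv[...,1]>70)&(W[...,2]<.04)&(W[...,2]>-.01)&(abs(W[...,1]+.224)<.05)&(W[...,0]<.585)&(W[...,0]>.43)).astype(np.uint8); m=cv2.morphologyEx(m,cv2.MORPH_OPEN,np.ones((3,3)))
k,l,s,_=cv2.connectedComponentsWithStats(m); i=1+np.argmax(s[1:,4]); q=W[l==i]; r=cv2.minAreaRect((q[:,:2]*1000).astype(np.float32)); print(r,cv2.boxPoints(r).round(0).tolist())
A=np.c_[q[:,:2],np.ones(len(q))]; print("plane",np.linalg.lstsq(A,q[:,2],rcond=None)[0].round(3))
# block right side edge and front from above
f=(W[...,2]>.072)&(W[...,2]<.088)&(W[...,0]>.55); e=W[f]; print("top pts",len(e), np.percentile(e[:,0],[0.5,99]).round(4) if len(e) else "", np.percentile(e[:,1],[0.5,99.5]).round(4) if len(e) else "")
E
```

```text
clock: 35.42
tool_pos: [0.517, -0.2235, 0.0204]
orientation: [172.0, 89.9, 172.7]
force: [-0.6, 0.1, 0.2]
opening: 0.06
clock: 36.25
tool_pos: [0.4799, -0.2241, 0.1306]
orientation: [171.3, 90.0, 172.0]
force: [-0.3, -0.0, -0.8]
opening: 0.06
[ 0.47991912 -0.22408177  0.13063849] [-0.32619134 -0.00689282 -0.82264765] 0.05996814533245504
((528.7152709960938, -223.01695251464844), (76.00371551513672, 30.77669906616211), 0.5616462826728821) [[491.0, -208.0], [491.0, -239.0], [567.0, -238.0], [567.0, -207.0]]
plane [-0.068 -0.001  0.05 ]
top pts 0
```

View pics/w10.png

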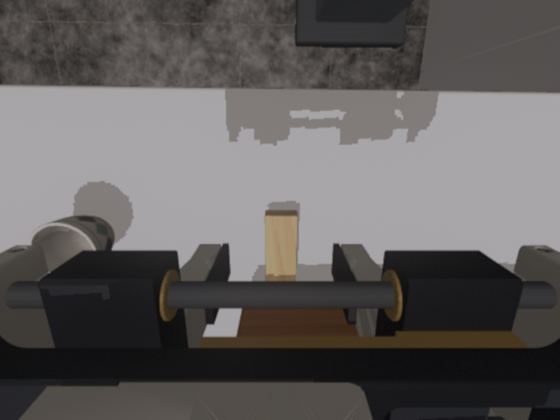

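The wedge sits at (282,243) with its thin end under the block, and its thick end at x=0.491, exactly where it was pushed. I check the foot's lateral position against the block's right edge, seen at about (240,320).

```bash
python3 - <<'E'
from h import *
c,R,t=P("wrist"); im=cv2.cvtColor(cv2.imread("pics/w10.png"),cv2.COLOR_BGR2RGB); C=-R.T@t
for v in(312,320,328,334):
    row=im[v].astype(int); u0=next((u for u in range(200,300) if row[u,0]-row[u,2]>25),None)
    r=R.T@np.array([(u0-c["cx"])/c["fx"],(v-c["cy"])/c["fy"],1]); print(v,u0,row[u0-4],row[u0+4],(C+r*(.08-C[2])/r[2]).round(4),(C+r*(.015-C[2])/r[2]).round(4))
# bystanders and wedge now vs at the start
s,d=snapshot("scene"); a=np.load("/tmp/scene.npz"); 
for n in("mug","espresso_cup","tea_box","glass"):
    b=boxes_of("scene",n); print(n,[(np.round(x["xy"]),round(x["confidence"],2)) for x in b[:2]])
W=cloud("scene",a["d"]); f=a["d"]>0
hsv=cv2.cvtColor(a["im"],cv2.COLOR_RGB2HSV)
m=((W[...,2]>.074)&(W[...,2]<.09)&(hsv[...,1]>90)&(W[...,0]>.56)&(W[...,0]<.9)&(abs(W[...,1]+.08)<.22)).astype(np.uint8); m=cv2.morphologyEx(m,cv2.MORPH_OPEN,np.ones((3,3)))
q=W[m>0]
for lo in(.62,.66,.70,.74,.78): s_=q[(q[:,0]>lo)&(q[:,0]<lo+.04)][:,1]; print(lo,np.percentile(s_,[.3,99.7]).round(4))
E
```

```text
312 242 [166 164 166] [69 49 35] [ 0.555  -0.2547  0.08  ] [ 0.6033 -0.2638  0.015 ]
320 241 [166 164 167] [68 47 34] [ 0.5628 -0.2557  0.08  ] [ 0.6136 -0.2652  0.015 ]
328 239 [165 164 166] [67 46 33] [ 0.5708 -0.2576  0.08  ] [ 0.624  -0.2676  0.015 ]
334 238 [166 164 166] [67 46 33] [ 0.5769 -0.2586  0.08  ] [ 0.632 -0.269  0.015]
mug [(array([223., 141.]), 0.69)]
espresso_cup [(array([377., 288.]), 0.72), (array([327., 259.]), 0.37)]
tea_box []
glass []
0.62 [-0.2629  0.0903]
0.66 [-0.2629  0.0931]
0.7 [-0.2628  0.09  ]
0.74 [-0.2616  0.0948]
0.78 [-0.2614  0.0952]
```

```bash
python3 -c "
from plant import *
print(close_job(), get_obs()['clock'])"
```

```text
the job is handed in; nothing more can be done
the job is handed in; nothing more can be done
```

The wedge is under the middle of the right front foot, pushed snug and released. I handed the job in at about 37 s of the 59 s allowed.

**Finding the gap:**
- The wrist camera showed the left foot standing on the worktop at about (0.612, 0.057), so I did not feel that foot with the wedge.
- I felt only the right foot. The thin end slid in without resistance and first met it about 45 mm past the pad's front edge, which makes the gap about 7 mm.
- Before reaching the foot, the wedge stuck once because the tool was pressing it onto the worktop. Raising the tool 0.6 mm freed it.

**Setting the wedge:** I tightened it in small steps until the push read 9.7 N, below the 15 N that counts as forcing, then opened the gripper and backed away.

**Last checks:**
- **Position:** the thick end is at x = 0.491, where it was pushed, so it did not spring back.
- **Alignment:** the foot's centre is over the wedge, about 45 mm ahead of its middle and about 2 mm off its middle line. The foot is hidden, so this position comes from the left foot and the block's right front corner, which agree to about 3 mm.
- **Robot:** it touches nothing; the wrist force reads about zero.
- **Bystanders:** the mug and espresso cup are where they started. The network did not find the tea box or the glass in the last picture, so those two were not rechecked; the arm did not go near either.
- **Not measured:** the force between wedge and foot after letting go could not be read directly. I rely on the 9.7 N push and the wedge not having moved.
- **Slope:** a rough fit of the wedge's top came out shallower than its real 1 in 10, probably because points on its end face were included. I did not check its flatness any other way.

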